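# Build up a kiln shelf: posts, cup, bridging strip and vase

## Task

Build up the kiln load on the white batt: stand one of the two tall posts upright on each of the batt's two bare square marks and the little handled cup upright on the batt midway between them, clear of the posts. Then bridge the two posts with the long fireclay strip, laid centrally and in line with the batt so that it lies flat on both over the cup, and last stand the bud vase upright on the middle of the strip. Leave the two short posts where they are, and let go of everything.

Things in the scene. Friction and masses are not known exactly. Their poses are not given: they have to be found in the camera images.
- batt: Fixed kiln shelf (batt) lying flat on the bench: white-washed rectangular slab 140 mm (its x) by 240 mm (its y) by 12 mm thick. Origin at the centre of its underside, z up; its top is at z = 12 mm. Two bare brown square marks (42 mm, flush) on the top show where posts stand: their centres are at x = 0, y = +95 mm and y = -95 mm in its frame.
- strip: Loose bridging strip of buff fireclay, lying flat on the bench: bar 50 mm (its x) by 240 mm (its y, the long way) by 15 mm thick, about 0.35 kg. Origin at the centre of its underside, z up. Can be gripped across its 50 mm width.
- tall_post_a: Loose kiln post, buff fireclay: upright square prism 38 x 38 mm and 75 mm tall with a 16 mm hole down its middle (one of two alike; they are interchangeable), about 0.18 kg. Origin at the centre of its underside, x and y across its flat sides, z up.
- tall_post_b: Loose kiln post, buff fireclay: upright square prism 38 x 38 mm and 75 mm tall with a 16 mm hole down its middle (one of two alike; they are interchangeable), about 0.18 kg. Origin at the centre of its underside, x and y across its flat sides, z up.
- cup: Loose little cup of pale bisque, open at the top, 60 mm across and 52 mm tall, wall 4 mm, with one loop handle on its +y side (reaching to about 48 mm from the axis); about 0.11 kg. Origin at the centre of its underside, z up. Grip it across the body, along its x, clear of the handle.
- vase: Loose bud vase of pale bisque, 100 mm tall, round: foot 44 mm across, belly 60 mm across at 34 mm height, straight neck 27 mm across from 74 to 95 mm height, lip 33 mm across at the top, dark mouth; about 0.2 kg. Origin at the centre of its underside, z up along its axis.
- short_post_a: Loose kiln post, buff fireclay: upright square prism 38 x 38 mm and 40 mm tall with a 16 mm hole down its middle, too low for this job; not to be used or moved. Origin at the centre of its underside, x and y across its flat sides, z up.
- short_post_b: Loose kiln post, buff fireclay: upright square prism 38 x 38 mm and 40 mm tall with a 16 mm hole down its middle, too low for this job; not to be used or moved. Origin at the centre of its underside, x and y across its flat sides, z up.
Things that resemble listed ones, but are neither listed nor needed, are in the scene too. Leave any orange or yellow look-alike of the cup alone.

How it is judged:
By the outcome, as a careful person would: the job done as asked, in the order asked, and still so for the second after the job is handed in, with the robot touching nothing.
It also fails if it takes over 141 s, if anything falls off the work surface, if the arm or the gripper's body presses on something with over 40 N, if the wrist force passes 120 N, or if a joint passes its speed limit or range.

## Robot

A 6-joint arm with a two-finger parallel gripper is mounted at the origin on the work surface. World frame = base frame: x ahead of the robot, y to its left, z up, the work surface at z = 0. Lengths are in mm, angles in rad, forces in N, time in s.
With the tool pointing down it reaches from about 350 to 775 mm from the base axis. Payload 7.3 kg.
Tool frame: the origin (TCP) lies midway between the tips of the shut fingers; the grasp point (between the pads) lies 19 mm behind it; z points along the fingers, x is the direction in which the jaws open and shut, and the axes are right-handed (so a half turn about z gives the same grasp; the last joint's range is limited). The gripper opens to 92 mm and grips with 3 to 60 N. Pads are 19 mm wide; open, the fingers measure 130 mm over their backs; the gripper's body (75 mm by 190 mm) begins 47 mm behind the grasp point.
Start: joints at [-1.319, 0.342, 1.524, -0, 1.275, -0.146], TCP at [203.404, -484.016, 226.741] pointing down, gripper open.
Joint ranges: [-2.53, 2.53], [-0.77, 2.02], [0.04, 2.7], [-1, 4.14], [0.28, 2.66], [-3.11, 3.11]. Speed limits (rad/s): [2.57, 2.57, 3.14, 3.14, 3.14, 3.14].

## Interface

Orientations are given as [roll, pitch, yaw] about the fixed x, y, z axes, in that order (R = Rz(yaw) Ry(pitch) Rx(roll)).
In Python, from plant import bot gives the robot as it stands.
- The arm moves only by the shell command python3 -m pendant 'ROWS' [OPENING]. ROWS is JSON, a list of rows, each an object with "linear": the shift along the world's x, y, z in mm, a list of three; "twist": the turn about the world's z in degrees. In form: [{"linear": [x, y, z], "twist": twist}, ...]. A call has 1 to 20 rows; each row is the pose to reach, as a shift and turn from the pose commanded when the call began; what a row does not reach only later rows make up. A row lasts 1/8 s, in which the tool goes at most 62.5 mm and 10.7 degrees, less where a joint would pass 70% of its speed; a pose out of reach is approached as far as the arm can. A call with a gripper value outside its range is refused whole. OPENING is the closure in counts, from 0 (fully open) to 255 (shut), set as the call begins (- or left out, the last holds). The fingers move at their own pace and stop on an object; the grip force is fixed at half the most. Time passes only in rows, so rows that repeat a pose let the fingers close. It gives the time, the measured TCP pose, the force and the opening at its end, in the units of the state.
- bot.get_obs(): the state, without advancing time (a new reading comes with each control period).
- bot.capture(name): name is "scene" or "top"; returns a dict with "frame" (480x640x3 uint8, blue, green, red), "z_map" (480x640 float32, mm along the optical axis (not along the pixel's ray), 0 where there is no reading), "fx", "fy", "cx", "cy" (pixels), "k1" (the pictures are not rectified: a ray, as slopes to the right and down, at radius r is drawn at 1 + k1 r^2 times it, then the intrinsics apply), "rvec" (rotation vector, rad) and "tvec" (3), from world to camera coordinates, as OpenCV has them. Camera axes: x right, y down, z forward; pixel columns grow to the right and rows downward; lengths in mm; the calibration is good to about 2 mm. A picture is of the moment at which its call begins.
- bot.close_job(): hands the job in, once; it reports no verdict.
The state is a dict: "time": time; "joint_positions": joint angles; "dq": joint speeds; "tau": joint torques, N m; "tool_pos": TCP position; "tcp_rot": TCP orientation; "contact_force": force on the tool from outside, world axes, zero at the start; "moment": the same for the moment, N m; "grip_width": finger opening in mm.
Only numpy, scipy, OpenCV 4.12 (cv2) and the standard library are available. Lean on these libraries where they do the work, as an engineer would, in place of code of your own. Each camera call takes 0.05 s, during which the arm holds its last target. There are 200 camera calls.

## Working session

There is one attempt and no reset: what is moved stays moved. The work goes in short steps, Python scripts to look and compute and a shell command to move; the robot and the scene stay as the last step left them, time stands still between calls to the robot, and variables do not carry over. Pictures are saved under pics/ and viewed, about 12 in all and at most 16, crops included, and the job is handed in when it is done.

```bash
mkdir -p pics; ls; cat > h.py <<'E'
import numpy as np, cv2
from plant import bot
def snap(n,png=None):
    c=bot.capture(n)
    if png: cv2.imwrite('pics/'+png,c['frame'])
    return c
def cloud(c):
    h,w=c['z_map'].shape
    K=np.array([[c['fx'],0,c['cx']],[0,c['fy'],c['cy']],[0,0,1.]])
    u,v=np.meshgrid(np.arange(w),np.arange(h))
    p=np.stack([u,v],-1).reshape(-1,1,2).astype(float)
    n=cv2.undistortPoints(p,K,np.array([c['k1'],0,0,0,0.])).reshape(h,w,2)
    z=c['z_map'].astype(float)
    P=np.dstack([n[...,0]*z,n[...,1]*z,z])
    R,_=cv2.Rodrigues(np.array(c['rvec'],float))
    W=(P-np.array(c['tvec'],float).ravel())@R
    W[z==0]=np.nan
    return W
E
python3 - <<'E'
from h import *
for n in('scene','top'):
    c=snap(n,n+'0.png');W=cloud(c)
    np.savez(n+'0.npz',W=W,f=c['frame'])
    R,_=cv2.Rodrigues(np.array(c['rvec'],float));print(n,c['fx'],c['k1'],-R.T@np.array(c['tvec']).ravel())
print(bot.get_obs())
E
```

```text
pics
scene 507.4656251619301 -0.06308542434266948 [1123.95844     685.38504493  853.13025164]
top 473.5542572703348 0.026311118317780303 [ 424.71134114   21.18065078 1130.47505019]
{'time': 0.1, 'joint_positions': array([-1.31899588e+00,  3.42689848e-01,  1.52489459e+00, -2.18742656e-05,
        1.27541100e+00, -1.46001843e-01]), 'dq': array([-0.00129693, -0.0015739 , -0.0004545 , -0.00041356, -0.00167998,
       -0.00034773]), 'tau': array([ 9.96646049e-04, -4.32002270e+01, -2.44694513e+01,  7.18848361e-02,
        5.26726688e-02, -4.95412087e-05]), 'tool_pos': array([ 203.3054061 , -483.65186063,  226.10475252]), 'tcp_rot': array([-3.14140927e+00,  1.39090456e-03, -1.17298752e+00]), 'contact_force': array([ 0.44095968, -0.34524047, -0.45242448]), 'moment': array([-0.01204803,  0.02218175, -0.03868178]), 'grip_width': 91.62859546091572}
```

View pics/top0.png

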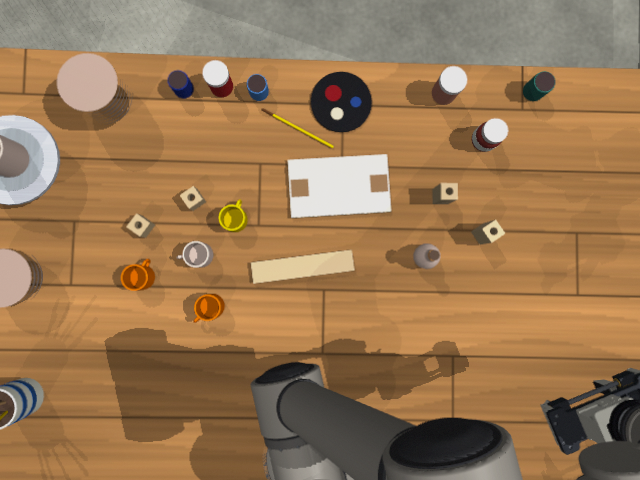

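View pics/scene0.png

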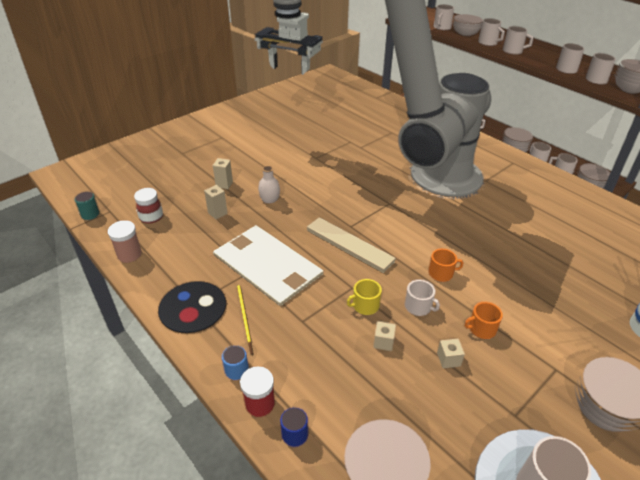

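Top view: batt at (339,186) with marks at (300,188) and (379,183). Tall posts at (448,192) and (493,231), short posts at (191,197) and (138,225), vase at (427,256). The pale cup is at (196,254) with its handle to the left, and the strip is at (303,267).

```bash
cat > m.py <<'E'
from h import *
def rect(W,win,z0,z1):
    x0,y0,x1,y1=win
    S=W[y0:y1,x0:x1].reshape(-1,3); S=S[(S[:,2]>z0)&(S[:,2]<z1)]
    r=cv2.minAreaRect(S[:,:2].astype(np.float32)); return S,r
def show(n,W,win,z0,z1):
    S,r=rect(W,win,z0,z1)
    print(n,len(S),'c',np.round(r[0],1),'sz',np.round(r[1],1),'ang',round(r[2],1),'mean',S.mean(0).round(1),'zmed',np.median(S[:,2]).round(1))
E
python3 - <<'E'
from m import *
d=np.load('top0.npz');W=d['W']
print('table',np.nanmedian(W[235:245,280:400,2]))
show('batt',W,(280,145,400,225),6,30)
show('strip',W,(240,240,365,290),8,30)
show('tallA',W,(432,172,466,210),65,90)
show('tallB',W,(476,212,512,250),65,90)
show('shortA',W,(175,180,210,215),30,50)
show('shortB',W,(120,208,158,242),30,50)
show('vase',W,(405,235,445,275),10,120)
show('vasetop',W,(405,235,445,275),92,120)
show('cuprim',W,(170,235,215,272),45,60)
show('cup',W,(170,235,215,272),10,60)
f=d['f']
g=f.astype(int);brown=(g[...,0]<130)
for w in((285,172,315,204),(364,168,394,200)):
    x0,y0,x1,y1=w
    m=brown[y0:y1,x0:x1]; P=W[y0:y1,x0:x1][m]; print('mark',len(P),np.nanmean(P,0).round(1),cv2.minAreaRect(P[:,:2].astype(np.float32)))
# fused with scene
d=np.load('scene0.npz');V=d['W']
print('scene cam:')
show('batt',V,(205,220,330,305),6,30)
show('strip',V,(300,215,400,275),8,30)
show('tall1',V,(205,180,230,222),65,90)
show('tall2',V,(212,155,235,192),65,90)
show('vase',V,(255,165,285,208),92,120)
show('cuprim',V,(402,278,442,318),45,60)
c=cv2.resize(f[150:320,100:320],None,fx=3.5,fy=3.5,interpolation=cv2.INTER_CUBIC);cv2.imwrite('pics/crop1.png',c)
E
```

```text
table -1.0913419217274396
batt 5735 c [648.  -37.4] sz [168.9 260. ] ang 4.8 mean [634.  -46.7  11. ] zmed 11.0
strip 2208 c [438.9  36.1] sz [ 52.3 239.9] ang 8.4 mean [438.5  35.   13.7] zmed 13.7
tallA 266 c [ 615.2 -293.7] sz [37.4 38.6] ang 1.0 mean [ 614.7 -293.1   73.6] zmed 74.1
tallB 269 c [ 528.  -394.3] sz [38.  40.2] ang 36.0 mean [ 527.4 -393.2   74.1] zmed 74.3
shortA 255 c [593.1 294.6] sz [38.8 38.1] ang 36.5 mean [592.7 294.1  38.1] zmed 38.5
shortB 268 c [526.8 410.7] sz [39.  38.2] ang 54.6 mean [526.4 410.3  38.2] zmed 38.5
vase 527 c [ 466.5 -253.1] sz [59.5 54.3] ang 43.3 mean [ 466.9 -246.4   61.8] zmed 58.6
vasetop 86 c [ 468.2 -254. ] sz [24.2 21.4] ang 58.2 mean [ 467.7 -254.8   99.2] zmed 99.3
cuprim 163 c [461.  276.6] sz [59.5 58.4] ang 45.6 mean [460.2 277.2  49.9] zmed 50.1
cup 355 c [458.1 279. ] sz [59.6 67.8] ang 47.1 mean [460.9 279.3  38.5] zmed 42.9
mark 409 [625.3  56.5   7.5] ((627.5531616210938, 53.40293884277344), (76.5206527709961, 55.432701110839844), 1.3274863958358765)
mark 414 [ 643.3 -153.8    7.3] ((643.2553100585938, -151.2142333984375), (75.7664794921875, 58.36614990234375), 1.0488150119781494)
scene cam:
batt 4566 c [622.1 -48.3] sz [282.5 292.2] ang 49.7 mean [626.5 -40.1  10.5] zmed 10.5
strip 1681 c [506.  46.] sz [192.5 242.4] ang 8.7 mean [460.7  41.8  12.7] zmed 12.7
tall1 175 c [ 614.5 -292.8] sz [44.9 42. ] ang 87.9 mean [ 615.6 -290.3   71.8] zmed 72.5
tall2 205 c [ 562.7 -351. ] sz [165.2  48.5] ang 50.0 mean [ 550.4 -363.7   72. ] zmed 72.4
vase 45 c [ 469.  -251.6] sz [28.4 22.2] ang 36.4 mean [ 469.6 -251.5   97.7] zmed 97.8
cuprim 193 c [462.2 277.6] sz [60.3 58.5] ang 40.5 mean [462.7 277.4  49. ] zmed 49.2
```

View pics/crop1.png

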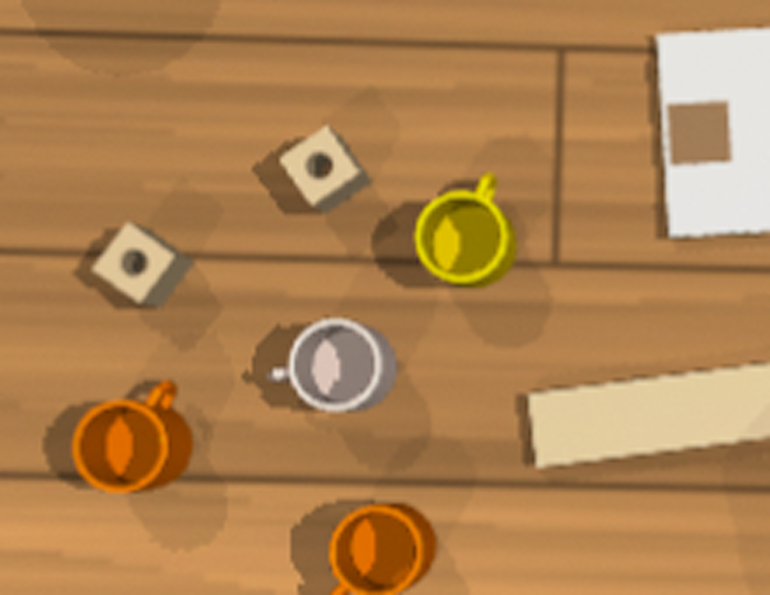

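The crop confirms the pale cup at about (196,254), handle at px (179,257), i.e. world +y tilted slightly to -x. Next I measure the batt and marks by colour, plus the handle direction.

```bash
python3 - <<'E'
from m import *
for n,win in(('top',(275,140,405,230)),('scene',(205,215,330,305))):
    d=np.load(n+'0.npz');W=d['W'];g=d['f'].astype(int)
    x0,y0,x1,y1=win
    m=np.zeros(g.shape[:2],np.uint8); m[y0:y1,x0:x1]=(g[y0:y1,x0:x1].min(-1)>165)
    cs,_=cv2.findContours(m,cv2.RETR_EXTERNAL,cv2.CHAIN_APPROX_NONE);c=max(cs,key=cv2.contourArea)
    fill=cv2.drawContours(np.zeros_like(m),[c],-1,1,-1)>0
    P=W[fill];P=P[np.abs(P[:,2]-11)<6];r=cv2.minAreaRect(P[:,:2].astype(np.float32));print(n,'batt',r,P.mean(0))
    hole=(fill&(m==0)).astype(np.uint8)
    k,l,s,ce=cv2.connectedComponentsWithStats(hole)
    for i in range(1,k):
        if s[i,4]>80:
            Q=W[l==i];print(' mark',s[i,4],np.nanmean(Q,0).round(1),cv2.minAreaRect(Q[:,:2].astype(np.float32)))
d=np.load('top0.npz');W=d['W']
S=W[240:275,170:186].reshape(-1,3);S=S[(S[:,2]>12)&(S[:,2]<60)]
H=S[np.hypot(S[:,0]-461,S[:,1]-277)>36];print('handle',len(H),H.mean(0),np.degrees(np.arctan2(H[:,1].mean()-277.,H[:,0].mean()-461.5)))
d=np.load('scene0.npz');W=d['W'];
S=W[270:325,395:445].reshape(-1,3);S=S[(S[:,2]>12)&(S[:,2]<60)]
H=S[(np.hypot(S[:,0]-462,S[:,1]-277)>36)&(np.hypot(S[:,0]-462,S[:,1]-277)<52)];print('handle',len(H),H.mean(0),np.degrees(np.arctan2(H[:,1].mean()-277.4,H[:,0].mean()-462)))
E
```

```text
top batt ((633.9690551757812, -47.96461486816406), (139.1280517578125, 239.5054931640625), 4.877932071685791) [633.4529227  -47.34003757  10.97460732]
 mark 293 [ 641.6 -142.9   11.7] ((641.9301147460938, -142.3948211669922), (40.58447265625, 41.785552978515625), 5.647838115692139)
 mark 301 [625.4  46.3  11.4] ((625.7576904296875, 45.862640380859375), (42.39578628540039, 40.49164581298828), 1.3899296522140503)
scene batt ((633.64501953125, -47.72850036621094), (141.30833435058594, 242.1553955078125), 4.445371150970459) [634.70097122 -35.97311546  10.45419841]
 mark 232 [625.3  47.3  11. ] ((625.6153564453125, 47.03459167480469), (40.84369659423828, 45.53023910522461), 7.288193702697754)
handle 14 [453.42325459 316.86079689  38.94034319] 101.45440890751634
handle 48 [456.2740132  319.35800901  29.31766174] 97.7711184483135
```

```bash
python3 -m pendant '[{"linear":[40,19,0],"twist":7},{"linear":[80,38,0],"twist":14},{"linear":[120,57,0],"twist":21},{"linear":[160,76,0],"twist":28},{"linear":[200,95,0],"twist":35},{"linear":[240,114,-20],"twist":42},{"linear":[280,133,-40],"twist":49},{"linear":[320,152,-60],"twist":56},{"linear":[360,171,-80],"twist":63},{"linear":[400,184,-96],"twist":68},{"linear":[411.5,190.5,-96],"twist":68.2},{"linear":[411.5,190.5,-96],"twist":68.2},{"linear":[411.5,190.5,-96],"twist":68.2}]' 0
```

```text
time: 1.72
tool_pos: [614.1, -294.4, 131.5]
tcp_rot: [3.141, -0.0, 0.016]
contact_force: [1.0, -0.0, -0.7]
grip_width: 91.6
```

```bash
python3 -m pendant '[{"linear":[0,0,-25],"twist":0},{"linear":[0,0,-50],"twist":0},{"linear":[0,0,-75],"twist":0},{"linear":[0,0,-95],"twist":0},{"linear":[0,0,-95],"twist":0}]' && python3 -m pendant '[{"linear":[0,0,0],"twist":0},{"linear":[0,0,0],"twist":0},{"linear":[0,0,0],"twist":0},{"linear":[0,0,0],"twist":0},{"linear":[0,0,0],"twist":0},{"linear":[0,0,0],"twist":0},{"linear":[0,0,0],"twist":0},{"linear":[0,0,0],"twist":0}]' 255
```

```text
time: 2.35
tool_pos: [613.6, -293.6, 34.5]
tcp_rot: [-3.14, 0.002, 0.016]
contact_force: [-0.6, -0.3, 0.1]
grip_width: 91.7
time: 3.35
tool_pos: [614.9, -293.5, 35.7]
tcp_rot: [-3.142, -0.0, 0.017]
contact_force: [-0.1, 0.5, -0.2]
grip_width: 37.9
```

```bash
python3 -m pendant '[{"linear":[0,0,15],"twist":0},{"linear":[0,0,35],"twist":0},{"linear":[4,20,50],"twist":1},{"linear":[9,50,50],"twist":2},{"linear":[14,80,50],"twist":3},{"linear":[20,110,50],"twist":3.9},{"linear":[25,135,50],"twist":3.9},{"linear":[27,150.7,50],"twist":3.9},{"linear":[27,150.7,50],"twist":3.9},{"linear":[27,150.7,38],"twist":3.9},{"linear":[27,150.7,26],"twist":3.9},{"linear":[27,150.7,18],"twist":3.9},{"linear":[27,150.7,15],"twist":3.9},{"linear":[27,150.7,12.5],"twist":3.9},{"linear":[27,150.7,12.5],"twist":3.9},{"linear":[27,150.7,12.5],"twist":3.9}]' && python3 -m pendant '[{"linear":[0,0,0],"twist":0},{"linear":[0,0,0],"twist":0},{"linear":[0,0,0],"twist":0},{"linear":[0,0,0],"twist":0},{"linear":[0,0,0],"twist":0},{"linear":[0,0,0],"twist":0},{"linear":[0,0,25],"twist":0},{"linear":[0,0,60],"twist":0},{"linear":[0,0,90],"twist":0},{"linear":[0,0,90],"twist":0}]' 0
```

```text
time: 5.35
tool_pos: [642.1, -142.9, 48.6]
tcp_rot: [3.141, -0.001, 0.085]
contact_force: [0.9, -0.7, -1.6]
grip_width: 37.9
time: 6.6
tool_pos: [643.4, -143.3, 141.1]
tcp_rot: [3.139, -0.005, 0.085]
contact_force: [-0.0, -0.5, -0.2]
grip_width: 91.7
```

```bash
python3 -m pendant '[{"linear":[-14,-32,0],"twist":6},{"linear":[-31,-68,0],"twist":12},{"linear":[-48,-104,0],"twist":18},{"linear":[-65,-140,0],"twist":24},{"linear":[-82,-176,0],"twist":31.1},{"linear":[-98,-212,0],"twist":31.1},{"linear":[-110,-240,0],"twist":31.1},{"linear":[-113.9,-250.9,-5],"twist":31.1},{"linear":[-113.9,-250.9,-10],"twist":31.1},{"linear":[-113.9,-250.9,-30],"twist":31.1},{"linear":[-113.9,-250.9,-55],"twist":31.1},{"linear":[-113.9,-250.9,-80],"twist":31.1},{"linear":[-113.9,-250.9,-102.5],"twist":31.1},{"linear":[-113.9,-250.9,-102.5],"twist":31.1},{"linear":[-113.9,-250.9,-102.5],"twist":31.1}]' && python3 -m pendant '[{"linear":[0,0,0],"twist":0},{"linear":[0,0,0],"twist":0},{"linear":[0,0,0],"twist":0},{"linear":[0,0,0],"twist":0},{"linear":[0,0,0],"twist":0},{"linear":[0,0,0],"twist":0},{"linear":[0,0,0],"twist":0},{"linear":[0,0,0],"twist":0}]' 255; python3 - <<'E'
from m import *
c=snap('top','top1.png');W=cloud(c)
show('A',W,(360,165,405,200),82,95)
E
```

```text
time: 8.48
tool_pos: [528.8, -393.1, 36.4]
tcp_rot: [3.141, -0.0, 0.629]
contact_force: [-0.3, 0.2, 0.8]
grip_width: 91.9
time: 9.48
tool_pos: [527.9, -393.8, 35.7]
tcp_rot: [3.142, 0.0, 0.628]
contact_force: [-0.4, -1.1, 0.1]
grip_width: 37.4
A 239 c [ 643.  -142.1] sz [37.2 40. ] ang 0.7 mean [ 642.8 -141.9   86.2] zmed 86.1
```

```bash
python3 -m pendant '[{"linear":[0,0,20],"twist":0},{"linear":[0,0,55],"twist":0},{"linear":[4,20,90],"twist":-5},{"linear":[12,55,110],"twist":-11},{"linear":[21,95,110],"twist":-17},{"linear":[30,135,110],"twist":-23},{"linear":[39,175,110],"twist":-28},{"linear":[48,215,110],"twist":-31.1},{"linear":[57,255,110],"twist":-31.1},{"linear":[66,295,110],"twist":-31.1},{"linear":[75,335,110],"twist":-31.1},{"linear":[84,375,110],"twist":-31.1},{"linear":[92,410,100],"twist":-31.1},{"linear":[96.5,433,80],"twist":-31.1},{"linear":[97.5,440.2,60],"twist":-31.1},{"linear":[97.5,440.2,40],"twist":-31.1},{"linear":[97.5,440.2,26],"twist":-31.1}]' && python3 -m pendant '[{"linear":[0,0,-7],"twist":0},{"linear":[0,0,-12],"twist":0},{"linear":[0,0,-13.8],"twist":0},{"linear":[0,0,-13.8],"twist":0},{"linear":[0,0,-13.8],"twist":0}]' && python3 -m pendant '[{"linear":[0,0,0],"twist":0},{"linear":[0,0,0],"twist":0},{"linear":[0,0,0],"twist":0},{"linear":[0,0,0],"twist":0},{"linear":[0,0,0],"twist":0},{"linear":[0,0,0],"twist":0},{"linear":[0,0,25],"twist":0},{"linear":[0,0,60],"twist":0},{"linear":[0,0,90],"twist":0},{"linear":[0,0,90],"twist":0}]' 0
```

```text
time: 11.65
tool_pos: [624.8, 46.8, 60.4]
tcp_rot: [-3.141, 0.002, 0.086]
contact_force: [1.1, 0.1, -1.3]
grip_width: 38.2
time: 12.28
tool_pos: [625.8, 46.4, 48.4]
tcp_rot: [3.141, -0.001, 0.085]
contact_force: [0.3, -0.1, -1.6]
grip_width: 37.8
time: 13.52
tool_pos: [627.0, 46.4, 140.6]
tcp_rot: [3.141, -0.006, 0.085]
contact_force: [-0.0, -0.1, 0.7]
grip_width: 91.8
```

```bash
python3 -m pendant '[{"linear":[-18,25,0],"twist":1},{"linear":[-44,62,0],"twist":2},{"linear":[-70,99,0],"twist":3},{"linear":[-96,136,0],"twist":4},{"linear":[-122,173,0],"twist":4.6},{"linear":[-146,206,0],"twist":4.6},{"linear":[-160,225,0],"twist":4.6},{"linear":[-164,230.5,-10],"twist":4.6},{"linear":[-164,230.5,-20],"twist":4.6},{"linear":[-164,230.5,-40],"twist":4.6},{"linear":[-164,230.5,-60],"twist":4.6},{"linear":[-164,230.5,-80],"twist":4.6},{"linear":[-164,230.5,-100],"twist":4.6},{"linear":[-164,230.5,-115],"twist":4.6},{"linear":[-164,230.5,-121.9],"twist":4.6},{"linear":[-164,230.5,-121.9],"twist":4.6}]' && python3 -m pendant '[{"linear":[0,0,0],"twist":0},{"linear":[0,0,0],"twist":0},{"linear":[0,0,0],"twist":0},{"linear":[0,0,0],"twist":0},{"linear":[0,0,0],"twist":0},{"linear":[0,0,0],"twist":0},{"linear":[0,0,0],"twist":0}]' 255; python3 - <<'E'
from m import *
c=snap('scene','sc2.png');V=cloud(c)
c=snap('top','top2.png');W=cloud(c)
show('A',W,(360,165,405,200),80,95)
show('B',W,(280,165,320,205),80,95)
E
```

```text
time: 15.52
tool_pos: [461.5, 276.7, 15.7]
tcp_rot: [3.141, 0.001, 0.165]
contact_force: [-0.3, -0.5, 0.7]
grip_width: 92.0
time: 16.4
tool_pos: [461.6, 277.1, 16.3]
tcp_rot: [-3.141, -0.0, 0.166]
contact_force: [-1.4, -0.1, 4.8]
grip_width: 58.6
A 254 c [ 643. -142.] sz [38.1 38.4] ang 4.6 mean [ 642.9 -141.6   85.8] zmed 85.8
B 254 c [627.1  47.4] sz [39.  37.8] ang 3.7 mean [626.6  47.7  85.9] zmed 85.7
```

View pics/sc2.png

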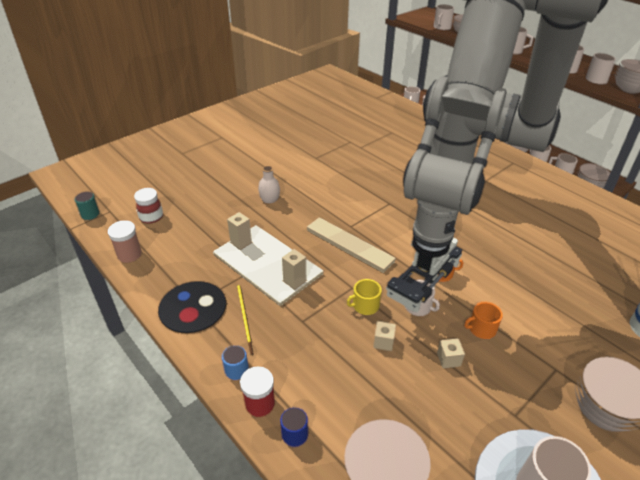

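```bash
python3 -m pendant '[{"linear":[0,0,15],"twist":0},{"linear":[0,0,45],"twist":0},{"linear":[0,0,80],"twist":0},{"linear":[6,-12,105],"twist":-1},{"linear":[22,-42,110],"twist":-2},{"linear":[42,-80,110],"twist":-3},{"linear":[62,-118,110],"twist":-4},{"linear":[82,-156,110],"twist":-4.6},{"linear":[102,-194,110],"twist":-4.6},{"linear":[122,-232,110],"twist":-4.6},{"linear":[142,-269,110],"twist":-4.6},{"linear":[160,-302,110],"twist":-4.6},{"linear":[170,-320,110],"twist":-4.6},{"linear":[172.2,-325,110],"twist":-4.6},{"linear":[172.2,-325,110],"twist":-4.6},{"linear":[172.2,-325,95],"twist":-4.6},{"linear":[172.2,-325,75],"twist":-4.6},{"linear":[172.2,-325,55],"twist":-4.6},{"linear":[172.2,-325,35],"twist":-4.6},{"linear":[172.2,-325,22],"twist":-4.6}]' && python3 -m pendant '[{"linear":[0,0,-5],"twist":0},{"linear":[0,0,-8],"twist":0},{"linear":[0,0,-9.5],"twist":0},{"linear":[0,0,-9.5],"twist":0},{"linear":[0,0,-9.5],"twist":0}]' && python3 -m pendant '[{"linear":[0,0,0],"twist":0},{"linear":[0,0,0],"twist":0},{"linear":[0,0,0],"twist":0},{"linear":[0,0,0],"twist":0},{"linear":[0,0,0],"twist":0},{"linear":[0,0,0],"twist":0},{"linear":[0,0,20],"twist":0},{"linear":[0,0,50],"twist":0},{"linear":[0,0,90],"twist":0},{"linear":[0,0,120],"twist":0},{"linear":[0,0,120],"twist":0}]' 0
```

```text
time: 19.0
tool_pos: [632.6, -46.9, 36.2]
tcp_rot: [-3.141, 0.002, 0.087]
contact_force: [0.1, 0.2, -0.4]
grip_width: 58.0
time: 19.62
tool_pos: [633.9, -48.1, 28.9]
tcp_rot: [3.141, -0.001, 0.085]
contact_force: [-0.6, 0.7, -0.4]
grip_width: 58.2
time: 21.0
tool_pos: [635.1, -48.2, 151.3]
tcp_rot: [3.14, -0.005, 0.085]
contact_force: [0.5, -0.1, -1.1]
grip_width: 91.8
```

```bash
python3 -m pendant '[{"linear":[-20,9,0],"twist":1},{"linear":[-55,24,0],"twist":2},{"linear":[-90,39,0],"twist":3},{"linear":[-125,54,0],"twist":3.5},{"linear":[-160,69,0],"twist":3.5},{"linear":[-188,81,0],"twist":3.5},{"linear":[-194.8,84.1,-10],"twist":3.5},{"linear":[-194.8,84.1,-30],"twist":3.5},{"linear":[-194.8,84.1,-55],"twist":3.5},{"linear":[-194.8,84.1,-80],"twist":3.5},{"linear":[-194.8,84.1,-105],"twist":3.5},{"linear":[-194.8,84.1,-125],"twist":3.5},{"linear":[-194.8,84.1,-138],"twist":3.5},{"linear":[-194.8,84.1,-144.5],"twist":3.5},{"linear":[-194.8,84.1,-144.5],"twist":3.5},{"linear":[-194.8,84.1,-144.5],"twist":3.5}]' && python3 -m pendant '[{"linear":[0,0,0],"twist":0},{"linear":[0,0,0],"twist":0},{"linear":[0,0,0],"twist":0},{"linear":[0,0,0],"twist":0},{"linear":[0,0,0],"twist":0},{"linear":[0,0,0],"twist":0},{"linear":[0,0,0],"twist":0},{"linear":[0,0,0],"twist":0}]' 255; python3 - <<'E'
from m import *
c=snap('scene','sc3.png');V=cloud(c)
c=snap('top','top3.png');W=cloud(c)
show('A',W,(360,165,405,200),80,95)
show('B',W,(280,165,320,205),80,95)
show('cup',W,(320,160,362,205),55,70)
cv2.imwrite('pics/c3.png',np.hstack([cv2.resize(c['frame'][140:300,240:460],(440,320)),cv2.resize(snap('scene')['frame'][200:320,200:360],(427,320))])[:, :800])
E
```

```text
time: 23.0
tool_pos: [439.4, 36.0, 4.5]
tcp_rot: [3.141, -0.001, 0.146]
contact_force: [0.7, -0.3, -0.4]
grip_width: 91.9
time: 24.0
tool_pos: [438.8, 36.1, 4.1]
tcp_rot: [-3.142, 0.0, 0.146]
contact_force: [-0.1, -0.2, 1.7]
grip_width: 49.9
A 259 c [ 643.1 -141.8] sz [38.8 38.4] ang 4.9 mean [ 642.7 -141.2   85.7] zmed 85.8
B 251 c [627.4  47.9] sz [38.6 38. ] ang 5.0 mean [626.6  47.7  85.6] zmed 85.6
cup 162 c [634.8 -46.3] sz [57.8 59.3] ang 47.3 mean [635.  -45.3  62. ] zmed 62.5
```

View pics/c3.png

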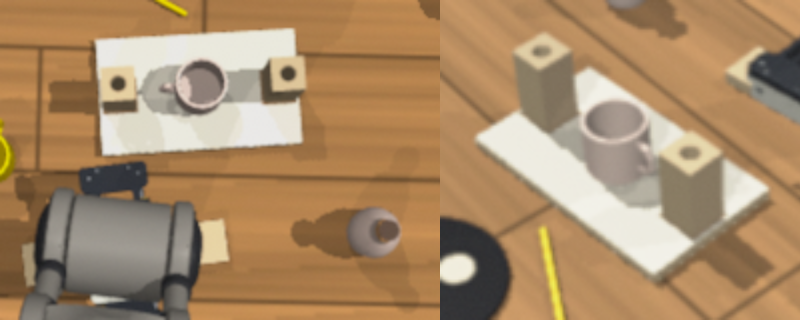

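The close-up shows both posts on the marks and the pale cup midway, handle towards the +y post and clear of it. The strip is gripped (49.9 mm), so I bring it over.

```bash
python3 -m pendant '[{"linear":[0,0,8],"twist":0},{"linear":[0,0,25],"twist":0},{"linear":[0,0,45],"twist":0},{"linear":[0,0,65],"twist":0},{"linear":[0,0,85],"twist":0},{"linear":[0,0,103],"twist":0},{"linear":[5,-2,113],"twist":0},{"linear":[18,-8,115],"twist":-0.5},{"linear":[38,-16,115],"twist":-1},{"linear":[62,-27,115],"twist":-1.5},{"linear":[87,-37,115],"twist":-2},{"linear":[112,-48,115],"twist":-2.5},{"linear":[137,-59,115],"twist":-3},{"linear":[160,-69,115],"twist":-3.5},{"linear":[179,-77,115],"twist":-3.5},{"linear":[190,-82,115],"twist":-3.5},{"linear":[195.1,-83.9,115],"twist":-3.5},{"linear":[195.1,-83.9,115],"twist":-3.5},{"linear":[195.1,-83.9,115],"twist":-3.5}]'; python3 - <<'E'
from m import *
c=snap('top');W=cloud(c)
show('strip hi',W,(270,160,410,215),110,150)
s=snap('scene')
cv2.imwrite('pics/c4.png',np.hstack([cv2.resize(c['frame'][140:300,240:460],(440,320)),cv2.resize(s['frame'][160:310,190:360],(360,320))]))
E
```

```text
time: 26.52
tool_pos: [633.5, -47.5, 119.0]
tcp_rot: [-3.141, 0.0, 0.086]
contact_force: [0.0, 0.1, -3.2]
grip_width: 49.4
strip hi 907 c [634.  -48.7] sz [ 50.6 241.9] ang 4.5 mean [630.5 -26.2 128.4] zmed 128.7
```

View pics/c4.png

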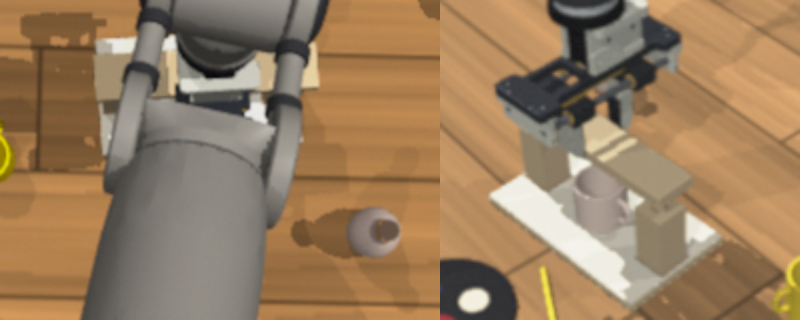

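The strip is level and aligned over both posts, measured within about 1.5 mm. I trim that and lower.

```bash
python3 -m pendant '[{"linear":[0.7,1.2,-6],"twist":0},{"linear":[0.7,1.2,-14],"twist":0},{"linear":[0.7,1.2,-20],"twist":0},{"linear":[0.7,1.2,-24],"twist":0},{"linear":[0.7,1.2,-26],"twist":0},{"linear":[0.7,1.2,-27.5],"twist":0},{"linear":[0.7,1.2,-27.5],"twist":0},{"linear":[0.7,1.2,-27.5],"twist":0}]'
```

```text
time: 27.62
tool_pos: [634.8, -46.7, 91.8]
tcp_rot: [3.141, -0.0, 0.085]
contact_force: [0.0, -0.3, -3.0]
grip_width: 49.8
```

```bash
python3 -m pendant '[{"linear":[0,0,-0.5],"twist":0},{"linear":[0,0,-0.5],"twist":0}]' && python3 -m pendant '[{"linear":[0,0,0],"twist":0},{"linear":[0,0,0],"twist":0},{"linear":[0,0,0],"twist":0},{"linear":[0,0,0],"twist":0},{"linear":[0,0,0],"twist":0},{"linear":[0,0,0],"twist":0},{"linear":[0,0,20],"twist":0},{"linear":[0,0,50],"twist":0},{"linear":[0,0,70],"twist":0},{"linear":[-20,-25,70],"twist":0},{"linear":[-45,-55,70],"twist":0},{"linear":[-70,-86,70],"twist":0},{"linear":[-95,-117,70],"twist":0},{"linear":[-120,-148,70],"twist":0},{"linear":[-143,-177,70],"twist":0},{"linear":[-160,-198,70],"twist":0},{"linear":[-166.7,-206.7,70],"twist":0},{"linear":[-166.7,-206.7,70],"twist":0}]' 0; python3 - <<'E'
from m import *
c=snap('top');W=cloud(c)
show('strip',W,(270,160,410,215),94,115)
s=snap('scene');V=cloud(s)
cv2.imwrite('pics/c5.png',np.hstack([cv2.resize(c['frame'][140:300,240:460],(440,320)),cv2.resize(s['frame'][160:310,190:360],(360,320))]))
E
```

```text
time: 27.88
tool_pos: [634.8, -46.6, 91.1]
tcp_rot: [3.142, -0.0, 0.085]
contact_force: [-0.2, 0.1, -2.4]
grip_width: 49.4
time: 30.12
tool_pos: [468.0, -253.5, 161.1]
tcp_rot: [-3.141, -0.0, 0.084]
contact_force: [-0.2, -0.3, 0.4]
grip_width: 92.2
strip 2475 c [635.9 -47.6] sz [ 50.9 241.5] ang 5.0 mean [635.4 -46.7 100.9] zmed 100.9
```

View pics/c5.png

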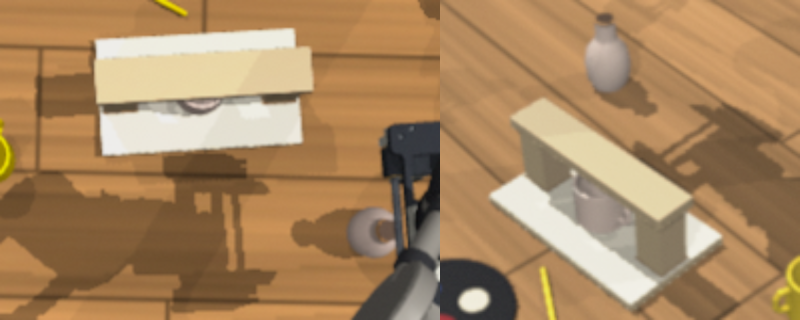

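Strip is flat at (635.9,-47.6), z 101, against post midpoint (635.2,-47), and centred over the cup. Next is the vase by its neck.

```bash
python3 -m pendant '[{"linear":[0,0,-20],"twist":0},{"linear":[0,0,-45],"twist":0},{"linear":[0,0,-70],"twist":0},{"linear":[0,0,-86],"twist":0},{"linear":[0,0,-86],"twist":0},{"linear":[0,0,-86],"twist":0}]' && python3 -m pendant '[{"linear":[0,0,0],"twist":0},{"linear":[0,0,0],"twist":0},{"linear":[0,0,0],"twist":0},{"linear":[0,0,0],"twist":0},{"linear":[0,0,0],"twist":0},{"linear":[0,0,0],"twist":0},{"linear":[0,0,0],"twist":0},{"linear":[0,0,0],"twist":0}]' 255; python3 - <<'E'
from m import *
s=snap('scene')
cv2.imwrite('pics/c6.png',cv2.resize(s['frame'][110:230,210:340],(650,600),interpolation=cv2.INTER_CUBIC))
E
```

```text
time: 30.98
tool_pos: [468.8, -253.1, 75.6]
tcp_rot: [3.141, -0.001, 0.086]
contact_force: [0.8, -0.4, 1.0]
grip_width: 91.7
time: 31.98
tool_pos: [468.1, -253.3, 75.1]
tcp_rot: [3.141, -0.0, 0.085]
contact_force: [0.8, 0.7, 0.0]
grip_width: 29.0
```

View pics/c6.png

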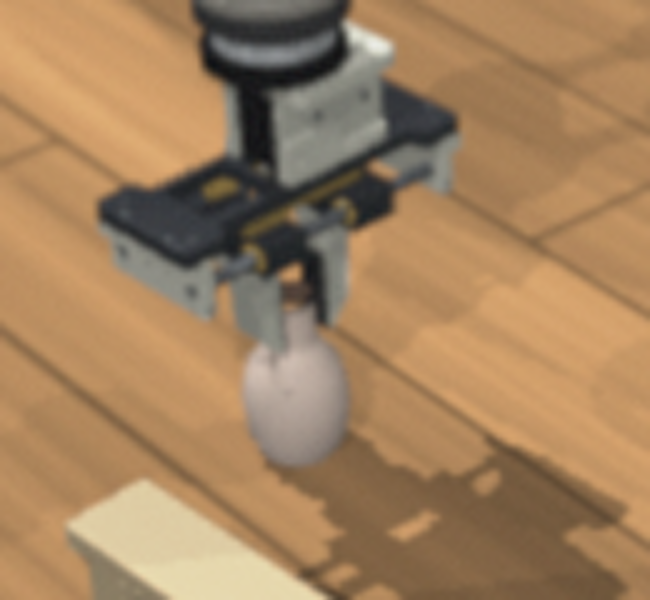

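The vase is upright between the fingers, held at the neck/lip (29 mm). I lift it a little and check for tilt.

```bash
python3 -m pendant '[{"linear":[0,0,4],"twist":0},{"linear":[0,0,14],"twist":0},{"linear":[0,0,30],"twist":0},{"linear":[0,0,50],"twist":0},{"linear":[0,0,75],"twist":0},{"linear":[0,0,100],"twist":0},{"linear":[0,0,120],"twist":0},{"linear":[0,0,125],"twist":0},{"linear":[0,0,125],"twist":0},{"linear":[0,0,125],"twist":0}]'; python3 - <<'E'
from m import *
s=snap('scene');V=cloud(s)
S=V[100:230,210:340].reshape(-1,3);S=S[(np.hypot(S[:,0]-468,S[:,1]+253)<45)]
for a in range(110,210,10):
    q=S[(S[:,2]>a)&(S[:,2]<a+10)];print(a,len(q),q.mean(0).round(1) if len(q) else '')
cv2.imwrite('pics/c7.png',cv2.resize(s['frame'][80:220,210:340],(557,600),interpolation=cv2.INTER_CUBIC))
E
```

```text
time: 33.28
tool_pos: [467.6, -253.0, 199.1]
tcp_rot: [-3.14, 0.001, 0.085]
contact_force: [-0.6, 0.2, -2.6]
grip_width: 29.0
110 0 
120 26 [ 477.6 -237.1  126.2]
130 47 [ 479.2 -236.2  135.4]
140 66 [ 480.4 -235.3  145. ]
150 77 [ 480.1 -234.9  155.4]
160 85 [ 479.2 -236.5  165. ]
170 94 [ 477.3 -238.5  175.2]
180 93 [ 473.9 -243.2  184.4]
190 44 [ 471.7 -243.1  194.1]
200 58 [ 464.9 -243.3  205. ]
```

View pics/c7.png

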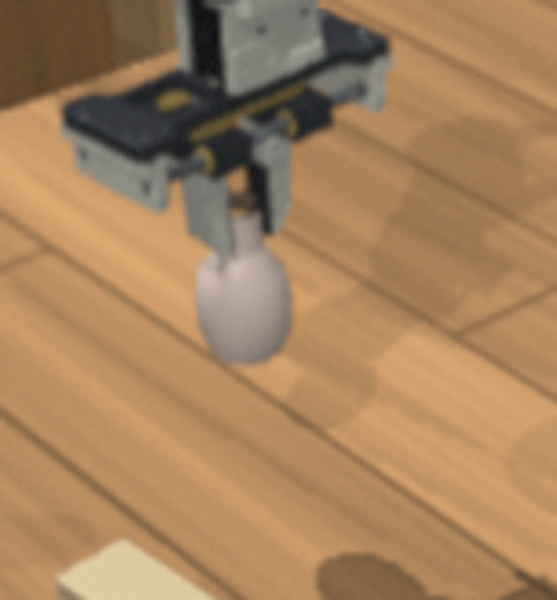

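Vase hangs upright, axis at about (467.5,-253.5), foot at about z 125. I carry it to the strip's middle.

```bash
python3 -m pendant '[{"linear":[6,7,5],"twist":0},{"linear":[20,25,10],"twist":0},{"linear":[40,50,10],"twist":0},{"linear":[61,75,10],"twist":0},{"linear":[82,101,10],"twist":0},{"linear":[103,127,10],"twist":0},{"linear":[124,153,10],"twist":0},{"linear":[143,177,10],"twist":0},{"linear":[157,194,10],"twist":0},{"linear":[164,203,8],"twist":0},{"linear":[166.7,205.9,3],"twist":0},{"linear":[166.7,205.9,-3],"twist":0},{"linear":[166.7,205.9,-10],"twist":0},{"linear":[166.7,205.9,-16],"twist":0},{"linear":[166.7,205.9,-19],"twist":0},{"linear":[166.7,205.9,-21],"twist":0},{"linear":[166.7,205.9,-22],"twist":0},{"linear":[166.7,205.9,-22],"twist":0},{"linear":[166.7,205.9,-22],"twist":0}]'; python3 - <<'E'
from m import *
s=snap('scene')
cv2.imwrite('pics/c8.png',cv2.resize(s['frame'][120:310,190:360],(537,600),interpolation=cv2.INTER_CUBIC))
E
```

```text
time: 35.7
tool_pos: [634.8, -47.4, 178.2]
tcp_rot: [3.141, -0.0, 0.085]
contact_force: [-0.3, 0.1, -2.9]
grip_width: 28.7
```

View pics/c8.png

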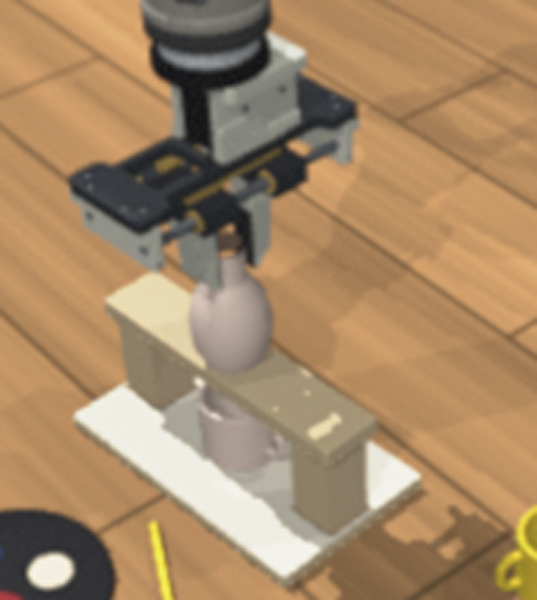

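Vase is upright, just above the strip's middle. I lower it gently to contact.

```bash
python3 -m pendant '[{"linear":[0,0,-0.5],"twist":0},{"linear":[0,0,-0.8],"twist":0},{"linear":[0,0,-0.8],"twist":0},{"linear":[0,0,-0.8],"twist":0}]'
```

```text
time: 36.25
tool_pos: [634.7, -47.4, 177.2]
tcp_rot: [-3.142, -0.0, 0.085]
contact_force: [-0.4, 0.1, -2.9]
grip_width: 29.0
```

```bash
python3 -m pendant '[{"linear":[0,0,-0.4],"twist":0},{"linear":[0,0,-0.6],"twist":0},{"linear":[0,0,-0.6],"twist":0},{"linear":[0,0,-0.6],"twist":0}]'
```

```text
time: 36.75
tool_pos: [634.9, -47.5, 177.0]
tcp_rot: [3.141, -0.001, 0.085]
contact_force: [-0.8, 0.4, 0.9]
grip_width: 29.1
```

Contact: the load has left the wrist. Release and retreat straight up.

```bash
python3 -m pendant '[{"linear":[0,0,0],"twist":0},{"linear":[0,0,0],"twist":0},{"linear":[0,0,0],"twist":0},{"linear":[0,0,0],"twist":0},{"linear":[0,0,0],"twist":0},{"linear":[0,0,0],"twist":0},{"linear":[0,0,10],"twist":0},{"linear":[0,0,30],"twist":0},{"linear":[0,0,60],"twist":0},{"linear":[0,0,80],"twist":0},{"linear":[-30,-20,80],"twist":0},{"linear":[-70,-60,80],"twist":0},{"linear":[-110,-110,80],"twist":0},{"linear":[-150,-160,80],"twist":0},{"linear":[-170,-210,80],"twist":0},{"linear":[-180,-230,80],"twist":0},{"linear":[-180,-230,80],"twist":0}]' 0; python3 - <<'E'
from m import *
c=snap('top');W=cloud(c)
show('strip',W,(270,160,410,215),94,112)
show('vasetop',W,(300,140,390,215),190,215)
show('shortA',W,(175,180,210,215),30,50)
show('shortB',W,(120,208,158,242),30,50)
s=snap('scene')
cv2.imwrite('pics/c9.png',np.hstack([cv2.resize(c['frame'][120:280,240:460],(440,320)),cv2.resize(s['frame'][140:310,180:370],(358,320))]))
E
```

```text
time: 38.88
tool_pos: [454.1, -278.9, 257.3]
tcp_rot: [3.141, -0.001, 0.082]
contact_force: [0.1, 0.7, 0.7]
grip_width: 91.8
strip 1983 c [635.9 -47.7] sz [ 50.8 241.6] ang 4.9 mean [634.6 -46.  100.7] zmed 100.8
vasetop 112 c [634.3 -46.9] sz [22.4 24.4] ang 63.4 mean [635.1 -47.3 200.4] zmed 201.0
shortA 255 c [593.2 294.8] sz [39.7 38.4] ang 35.8 mean [592.6 294.1  38.2] zmed 38.2
shortB 268 c [526.5 410.6] sz [39.3 38.2] ang 55.6 mean [526.3 410.2  38.1] zmed 38.2
```

View pics/c9.png

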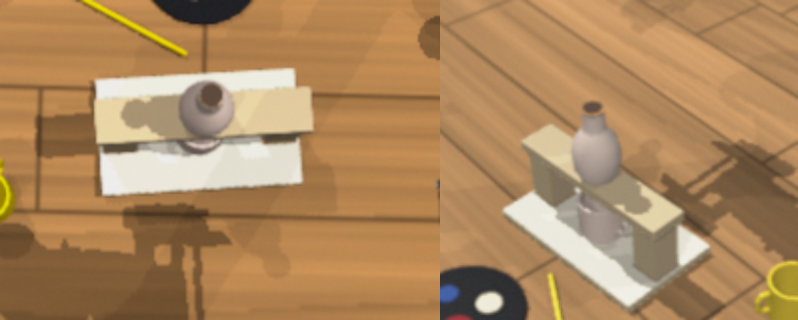

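The whole stack stands: vase upright on the strip's middle, cup beneath, short posts unmoved. Handing in.

```bash
python3 -c "
from plant import bot
print(bot.close_job())"
```

```text
the job is handed in; nothing more can be done
None
```

The kiln load is built as asked and handed in at about 39 s of the 141 s allowed, with the gripper open and well clear of everything. I placed the posts, cup, strip and vase in that order.

The last camera checks, good to about 2 mm, showed:
- **Posts:** before the strip went on, each post's centre was within 2 mm of its mark and square to the batt.
- **Cup:** upright midway between the posts. Its handle points towards one post and is clear of it.
- **Strip:** flat on both posts with its top at about 101 mm (102 mm expected), at 4.9° like the batt. It is centred within about 1 mm of the midpoint between the posts.
- **Vase:** upright on the strip, with its mouth within 2 mm of the strip's centre and its top at about 201 mm (202 mm expected).
- **Short posts:** unmoved, and the orange and yellow cups were not touched.

No check failed. The two cameras disagreed by 1–2 mm on some positions, and heights read about 1 mm low throughout. The gripper closed to 29 mm on the vase, between its neck (27 mm) and lip (33 mm). It may have held part of the lip, but the vase stayed upright when lifted.

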